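# Refit the sandwich toaster's plate and hold its sprung lid half open

### The job

Lift the sandwich toaster's sprung lid by its handle past its balance point so that it swings up and stays open by itself, then lower the washed cooking plate from the chopping board over the two locating pins in the toaster's bed until it rests flush, and let it go. Then bring the lid back down to a few degrees below its balance point, and finish while holding it there by the handle, still, so that I can wipe the upper plate and have the crumbs drop on the lower one: it must neither spring open again nor fall shut on the plate. Do not knock over or push about the jars, the mug, the timer or the pepper mill.

Things in the scene. Friction and masses are not known exactly. Their poses are not given: they have to be found in the camera images.
- toaster: two-slice sandwich toaster, white plastic, 180 mm (x) by 296 mm (y), fixed to the worktop; origin under the centre of its base, x points to its back (the hinge side), z up. Walls 78 mm high enclose a steel bed 144 mm (x) by 276 mm (y), 58 mm above the worktop. Two upright locating pins stand on the bed at x = -6 mm, y = +118 and -118 mm: 8 mm thick, 14 mm high, the top 4 mm tapered.
- bed_centre (a point): the point on the bed's surface midway between the two pins, 58 mm above the worktop; axes as the toaster's
- lid_hinge (a point): middle of the lid's hinge axis, which runs along the toaster's y axis at its back (x = +80 mm, 84 mm above the worktop)
- lid (a joint): angle of the lid (rad): 0 closed, as at the start; grows as its front is lifted; 1.70 at the open stop, just past upright. Lid 0.9 kg, 296 mm wide, carried by springs and a damped hinge. It balances at 1.05: below that it sinks shut by itself (about 2 N at the handle lifts it off closed), above it the springs swing it up to the stop and keep it there (about 2 N at the handle to bring it off).
- handle_bar (a point): centre of the lid's handle: a round black bar 13 mm thick, parallel to the hinge, free over 100 mm of its length, with a 41 mm gap between it and the lid's front edge. With the lid closed it is 214 mm in front of the hinge axis and 20 mm higher than it (104 mm above the worktop), with the lid open about 294 mm above the worktop. Its axes turn with the lid.
- plate_mid (a point): centre, half-way up, of the loose dark cooking plate, 126 mm (x) by 264 mm (y) over its end tabs, 22 mm high. A central upright ridge 10 mm wide, 22 mm high, runs through it along the plate's x and parts two open pockets with 4 mm floors, free for 90 mm on each side of the ridge but for low slanting bars (8 mm high). Seated, this point is 11 mm above bed_centre. Either way round fits.
- plate: the same plate, about 0.45 kg; origin under its centre, z up. Each end (y = +118 and -118 mm) has a tab 8 mm thick with an 11 mm hole right through, for the pins. At first it lies right way up on the board, underside 22 mm above the worktop.
- board: wooden chopping board, 200 mm (x) by 300 mm (y), 22 mm thick, fixed; origin under its centre
- jam: glass jar of jam, 65 mm wide, 94 mm high, origin under its centre; bystander
- honey: glass jar of honey, 70 mm wide, 102 mm high, origin under its centre; bystander
- mug: white mug, 80 mm wide and 112 mm over its handle, 88 mm high, origin under its centre; bystander
- tea_timer: round wind-up kitchen timer, 66 mm wide, 48 mm high, origin under its centre; bystander
- mill: wooden pepper mill, 58 mm wide, 170 mm high, origin under its centre; bystander

How it is judged:
On the way, in this order (a step that is already met when the one before it is completed fails the run):
1. the lid has been raised past its balance point and stands open by itself, untouched (value of joint lid above 1.5 rad and contact force between the fingers and lid below 0.1 N), for 0.2 s.
2. the plate rests flush on the bed, over both pins, and has been let go (horizontal distance between plate_mid and bed_centre below 0.004 m and z of plate_mid in the frame of bed_centre below 0.013 m and angle between plate_mid's own z axis and vertical below 0.03 rad and angle between the y axis of plate_mid and the y axis of toaster, either way round below 0.05 rad and contact force between the fingers and plate below 0.1 N), for 0.2 s.
At the end, for the whole second after the job is handed in: The fingers hold the lid still between 0.80 and 1.03 rad, just below its balance point at 1.05; the plate lies flush on the bed over both pins (within 2 mm of fully down and 4 mm of centred), touched neither by lid nor fingers (all of step 2 and value of joint lid between 0.8 and 1.03 rad and velocity of joint lid between -0.03 and 0.03 rad/s and contact force between the fingers and lid above 0.05 N and contact force between lid and plate below 0.05 N); the arm keeps its last pose, push and grip.
It fails at once if the lid falls or is lowered shut on the refitted plate (value of joint lid below 0.5 rad and horizontal distance between plate_mid and bed_centre below 0.03 m).
It fails at once if a bystander is knocked over or pushed about (distance of any of jam, honey, mug, tea_timer, mill from where it was at the start of the episode above 0.03 m or angle between any of jam, honey, mug, tea_timer, mill's own z axis and vertical above 0.4 rad).
It also fails if it takes over 72 s, if anything falls off the work surface, if the arm or the gripper's body presses on something with over 40 N, if the wrist force passes 120 N, or if a joint passes its speed limit or range.

### The arm

A 6-joint arm with a two-finger parallel gripper is mounted at the origin on a cart in front of the work surface, level with it; the furniture and walls round the work are solid. World frame = base frame: x ahead of the robot, y to its left, z up, the work surface at z = 0. Lengths are in m, angles in rad, forces in N, time in s.
With the tool pointing down it reaches from about 0.275 to 0.775 m from the base axis. Payload 14.6 kg.
Tool frame: the origin (TCP) lies on the mounting face of the last link; the fingertips stand 173 mm ahead of it and the grasp point (between the pads) lies 155 mm ahead of it (pinch_z is the distance from the TCP to the grasp point, in m); z points along the fingers, y is the line along which they close (so a half turn about z gives the same grasp; the last joint's range is limited). The gripper opens to 85 mm and grips with 20 to 120 N. Pads are 22 mm wide; open, the fingers measure 114 mm over their backs; the gripper's body (76 mm by 85 mm) begins 54 mm behind the grasp point. The pads swing forward as they close: fully open they stand 13 mm farther back than shut.
Start: joints at [-1.432, 0.263, -0.048, 1.259, 0, 1.415], TCP at [0.152, -0.503, 0.405] pointing down, gripper open.
Joint ranges: [-2.65, 2.65], [-0.89, 1.7], [-1.18, 1.37], [-2.13, 2.11], [-1.35, 1.29], [-3.14, 3.14]. Speed limits (rad/s): [1.89, 1.89, 2.57, 2.79, 3.14, 3.14].

### API

Orientations are given as [roll, pitch, yaw] about the fixed x, y, z axes, in that order (R = Rz(yaw) Ry(pitch) Rx(roll)).
In Python, from workcell import * gives the robot as it stands. The module is installed in compiled form; this text tells all that it offers.
- The arm moves only by the tool carry_out, never from a script. Its argument "steps" is text: rows parted by semicolons, each of 7 numbers parted by spaces: the shift along the tool's x, y, z in mm, then the turn, a rotation vector about the tool's x, y, z in degrees, then the closure in counts, from 0 (fully open) to 255 (shut). A call has 1 to 10 rows; each row is the pose to reach, as a shift and turn from the pose commanded when the call began, along the tool's axes at that moment; what a row does not reach only later rows make up. A row lasts 1/12 s, in which the tool goes at most 41.7 mm and 7.16 degrees, less where a joint would pass 70% of its speed; a pose out of reach is approached as far as the arm can. A call with a gripper value outside its range is refused whole. The fingers move at their own pace and stop on an object; "squeeze" is the grip in N (left out, the last holds). Time passes only in rows, so rows that repeat a pose let the fingers close. It gives the time, the measured TCP pose, the force, the opening and the grip force at its end, in the units of the state.
- observe(): the state, without advancing time (a new reading comes with each control period).
- snapshot(name): name is "scene" or "top" or "wrist"; returns the picture (384x512x3 uint8, red, green, blue); there is no depth.
- camera_params(name): a dict with "fx", "fy", "cx", "cy" (pixels), "view" (4x4, takes a point from world to camera coordinates). Camera axes: x right, y down, z forward; pixel columns grow to the right and rows downward; lengths in m; the calibration is good to about 2 mm. The wrist camera is an equidistant fisheye: a pixel r from the principal point sees the ray r / f radians off the axis. A picture is of the moment at which its call begins: read the wrist's pose just before it. camera_params takes no time and is no camera call; for the wrist camera it gives the pose at the moment of the call.
- close_job(): hands the job in; it is judged then, once.
Trained networks look in the newest picture that a camera, given by its name, has taken for a name from the list of things; names that differ only in an ending like _2 or _b are one class to them, and where a whole thing is asked for, a point or a joint stands for the part that bears it (a point fixed in the world has none). Each returns a list of dicts, best first, with "confidence" (0 to 1); they miss things now and then, are a little off and sometimes report something else, mostly with a low value. They report only what shows in the picture. A call takes as long as a camera call.
- silhouettes(thing, camera): "region" (384x512 bool, what is visible of it) and "box" ([centre column, centre row, width, height] in pixels, round what is visible of it).
The state is a dict: "t": time; "q": joint angles; "joint_velocities": joint speeds; "joint_efforts": joint torques, N m; "tool_pos": TCP position; "ee_rot": TCP orientation; "contact_force": force on the tool from outside, world axes, zero at the start; "wrist_torque": the same for the moment, N m; "grip_width": finger opening in m; "grip_force": force on a finger pad.
Only numpy, scipy, OpenCV 4.12 (cv2) and the standard library are available. Lean on these libraries where they do the work, as an engineer would, in place of code of your own. Each camera call takes 0.05 s, during which the arm holds its last target. There are 200 camera calls.

## Working session

There is one attempt and no reset: what is moved stays moved. The work goes in short steps, Python scripts to look and compute and a tool call to move; the robot and the scene stay as the last step left them, time stands still between calls to the robot, and variables do not carry over. Pictures are saved under pics/ and viewed, at most 10 in all, crops included, and the job is handed in when it is done.

Besides the shell and the picture viewer there is one more tool, called after "Request:" as a command line: name --argument value ..., lists and objects as JSON in quotes. carry_out: Moves the arm, as the interface text tells. Its arguments: {"type":"object","properties":{"steps":{"type":"string"},"squeeze":{"type":"number"}},"required":["steps"]}

```bash
mkdir -p pics
cat > h.py <<'E'
from workcell import *
import numpy as np, cv2
from scipy.spatial.transform import Rotation as R
def save(n,im): cv2.imwrite(f'pics/{n}.png',im[:,:,::-1])
def ray(cam,u,v,p=None):
    p=p or camera_params(cam); V=np.array(p['view']); x=(u-p['cx'])/p['fx']; y=(v-p['cy'])/p['fy']
    if cam=='wrist':
        r=np.hypot(x,y); d=np.array([x/r*np.sin(r),y/r*np.sin(r),np.cos(r)]) if r>1e-9 else np.array([0,0,1.])
    else: d=np.array([x,y,1.])
    return -V[:3,:3].T@V[:3,3], V[:3,:3].T@d
def atz(cam,u,v,z,p=None):
    o,d=ray(cam,u,v,p); return o+d*(z-o[2])/d[2]
def proj(cam,P,p=None):
    p=p or camera_params(cam); V=np.array(p['view']); c=V[:3,:3]@np.array(P)+V[:3,3]
    if cam=='wrist':
        r=np.hypot(c[0],c[1]); t=np.arctan2(r,c[2]); return p['cx']+p['fx']*t*c[0]/r,p['cy']+p['fy']*t*c[1]/r
    return p['cx']+p['fx']*c[0]/c[2],p['cy']+p['fy']*c[1]/c[2]
def rect(region,cam,z):
    cs=cv2.findContours(region.astype(np.uint8),0,2)[0]; c=max(cs,key=cv2.contourArea)[:,0]
    W=np.array([atz(cam,u,v,z)[:2] for u,v in c],np.float32)
    return cv2.minAreaRect(W*1000)
E
python3 - <<'E'
from h import *
np.set_printoptions(precision=3,suppress=True)
for c in ['top','scene']: save(c,snapshot(c))
save('both',np.hstack([cv2.imread('pics/top.png')[:,:,::-1],cv2.imread('pics/scene.png')[:,:,::-1]]))
for c in ['top']:
  p=camera_params(c); print(p['fx'],p['view'])
  for t,z in [('toaster',.1),('plate',.044),('board',.022),('handle_bar',.104),('jam',.094),('honey',.102),('mug',.088),('tea_timer',.048),('mill',.17)]:
    for s in silhouettes(t,c)[:2]:
        print(t,round(s['confidence'],2),np.round(s['box']),rect(s['region'],c,z))
print(observe())
E
```

```text
499.02464027580254 [[ 0.012 -1.     0.026  0.028]
 [-0.987 -0.016 -0.161  0.582]
 [ 0.162 -0.023 -0.987  1.111]
 [ 0.     0.     0.     1.   ]]
toaster 0.75 [359. 208. 141. 128.] ((549.2522583007812, -184.28390502929688), (304.6417236328125, 276.8362121582031), 84.03231048583984)
plate 0.65 [167. 234.  76. 113.] ((490.76171875, 252.30825805664062), (130.85862731933594, 262.1788635253906), 74.75312805175781)
board 0.67 [162. 245.  96. 130.] ((464.26519775390625, 263.3038635253906), (200.71636962890625, 298.84814453125), 86.388671875)
board 0.51 [359. 209. 139. 127.] ((559.2122802734375, -202.8734893798828), (327.3241882324219, 294.3868408203125), 84.76396942138672)
handle_bar 0.56 [362. 218. 141. 109.] ((523.6632690429688, -183.03041076660156), (299.81854248046875, 229.57102966308594), 84.80088806152344)
jam 0.64 [197. 126.  27.  37.] ((736.005615234375, 181.1593780517578), (88.61685180664062, 62.39162826538086), 20.166934967041016)
honey 0.95 [232. 120.  34.  34.] ((746.5587158203125, 109.79327392578125), (79.91720581054688, 67.90828704833984), 1.205941081047058)
mug 0.95 [242. 173. 
[... 154 characters left out ...]
.35821533203125, 82.23783111572266), (60.78723907470703, 59.02078628540039), 0.8269681930541992)
mill 0.7 [361. 218. 138. 106.] ((516.9283447265625, -168.46234130859375), (280.20166015625, 214.51336669921875), 84.06938171386719)
{'t': 0.55, 'q': array([-1.432,  0.263, -0.048,  1.259, -0.   ,  1.416]), 'joint_velocities': array([ 0.   ,  0.   ,  0.002, -0.001,  0.001, -0.001]), 'joint_efforts': array([ -0.003, -63.711,  38.463,   0.001,  -0.   ,  -0.   ]), 'tool_pos': array([ 0.152, -0.503,  0.405]), 'ee_rot': array([-3.142,  0.   ,  0.294]), 'contact_force': array([-0.393,  0.543, -0.534]), 'wrist_torque': array([ 0.   , -0.016,  0.001]), 'grip_force': 0.0, 'grip_width': 0.08559320145234008}
```

View pics/top.png

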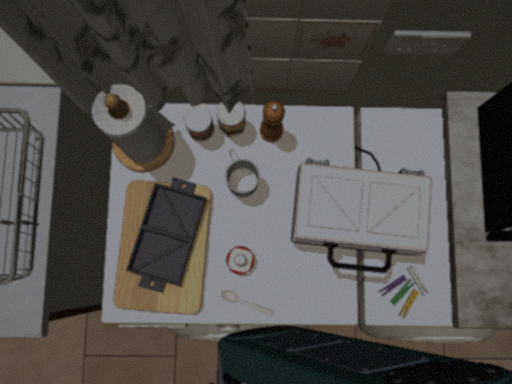

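View pics/scene.png

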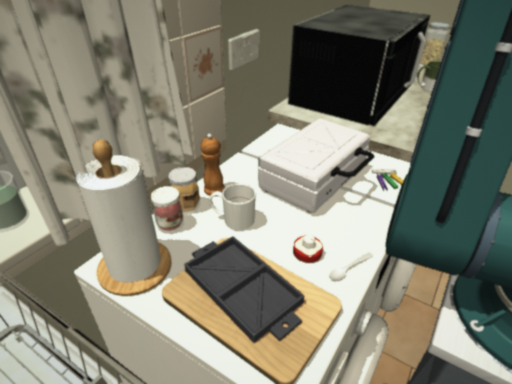

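The top view shows the toaster at about (362,208) with its handle bar from (332,265) to (388,269), and the plate at (167,234) on the board. The mill is at (272,120), the timer at (240,260), and the mug and jars are at the back. The network's "mill" result is wrong: it covers the toaster.

Run:
```python
from h import *
np.set_printoptions(precision=4,suppress=True)
im=cv2.imread('pics/top.png'); g=im.max(2)
a,b=atz('top',332,265,.104),atz('top',388,269,.104)
print('bar',a,b,(a+b)/2,np.degrees(np.arctan2((a-b)[0],(a-b)[1])))
m=(g[255:280,325:395]<60); 
ys,xs=np.nonzero(m); print('cols',xs.min()+325,xs.max()+325,[ (c, [r+255 for r in range(25) if m[r,c-325]][-6:]) for c in (335,345,360,375,385)])
# plate tabs
for u,v in [(183,185),(152,285)]: print('tab',atz('top',u,v,.03))
# lid top corners
for u,v in [(298,167),(431,177),(427,253),(293,240)]: print('lid',atz('top',u,v,.12))
print(atz('top',272,115,.1))
```

```text
bar [ 0.422  -0.1156  0.104 ] [ 0.4149 -0.2373  0.104 ] [ 0.4185 -0.1764  0.104 ] 3.327450597112481
cols 328 390 [(335, [262, 263, 264, 265, 266, 267]), (345, [264, 265, 266, 267]), (360, [267, 268, 269, 270, 271, 279]), (375, [267, 268, 269, 270, 271]), (385, [266, 267, 268, 269, 270, 271])]
tab [0.606  0.2221 0.03  ]
tab [0.3737 0.2837 0.03  ]
lid [ 0.6339 -0.0403  0.12  ]
lid [ 0.6165 -0.3341  0.12  ]
lid [ 0.4497 -0.3182  0.12  ]
lid [ 0.4737 -0.0296  0.12  ]
[0.7583 0.017  0.1   ]
```

Request:
carry_out --steps "347 -235 25 0 0 -68.5 90;347 -235 25 0 0 -68.5 90;347 -235 25 0 0 -68.5 90;347 -235 25 0 0 -68.5 90;347 -235 25 0 0 -68.5 90;347 -235 25 0 0 -68.5 90;347 -235 25 0 0 -68.5 90;347 -235 25 0 0 -68.5 90;347 -235 25 0 0 -68.5 90;347 -235 25 0 0 -68.5 90"

```text
t: 1.38
tool_pos: [0.4149, -0.1776, 0.38]
ee_rot: [3.141, 0.0, 1.496]
contact_force: [1.1, -2.2, -0.6]
grip_width: 0.0553
grip_force: 0.0
```

Request:
carry_out --steps "0 0 0 0 0 0 90;0 0 0 0 0 0 90" --squeeze 30

```text
t: 1.55
tool_pos: [0.4151, -0.1778, 0.3797]
ee_rot: [-3.141, -0.0, 1.494]
contact_force: [-0.2, 0.3, 0.0]
grip_width: 0.0554
grip_force: 0.0
```

Run:
```python
from h import *
o=observe(); print(o['t'],o['tool_pos'],o['ee_rot'],o['q'],o['grip_width'],o['contact_force'])
save('w1',snapshot('wrist')); p=camera_params('wrist'); print(p)
for t in ['handle_bar','toaster']:
  for s in silhouettes(t,'wrist')[:2]: print(t,s['confidence'],s['box'])
print(proj('wrist',[.416,-.177,.104]))
np.save('p1.npy',p)
```

```text
1.55 [ 0.41506702 -0.17776998  0.379745  ] [-3.14141972e+00 -1.06513826e-04  1.49376545e+00] [-5.85473263e-01  1.47973247e-01 -2.69640646e-01  1.15338535e+00
  8.85105610e-06  1.06235393e+00] 0.05537345101024715 [-0.20072989  0.26091601  0.04154749]
{'fx': 297.3186396354542, 'fy': 297.3186396354542, 'cx': 255.88182505015678, 'cy': 185.62529604534342, 'view': array([[ 0.99677098, -0.08028353, -0.00146968, -0.42662805],
       [-0.07558058, -0.94424698,  0.32044535, -0.17064461],
       [-0.02711422, -0.31929955, -0.94726587,  0.31158981],
       [ 0.        ,  0.        ,  0.        ,  1.        ]])}
handle_bar 0.75 [367.4, 161.3, 234.1, 303.1]
toaster 0.8 [367.6, 160.8, 241.3, 303.8]
(np.float64(258.8875211467509), np.float64(182.22511220498495))
```

View pics/w1.png

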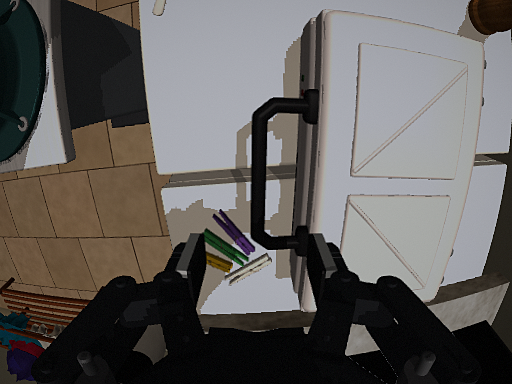

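The wrist view shows the bar running from about (261,108) to (258,240), with its arms meeting the lid at (305,105) and (302,241). The fingers are lower in the picture and straddle the bar's line.

Run:
```python
from h import *
p=np.load('p1.npy',allow_pickle=True).item()
for z in (.104,):
  for u,v in [(261,118),(258.5,172),(258,230),(305,105),(302,241)]: print(atz('wrist',u,v,z,p))
g=cv2.imread('pics/w1.png').max(2).astype(int)
for r in range(125,230,12): 
  c=[k for k in range(235,285) if g[r,k]<55]; print(r,c[0],c[-1],atz('wrist',(c[0]+c[-1])/2,r,.104,p)[:2])
```

```text
[ 0.42268457 -0.12040932  0.104     ]
[ 0.41701259 -0.16642489  0.104     ]
[ 0.41225821 -0.22185752  0.104     ]
[ 0.45969149 -0.11196473  0.104     ]
[ 0.45295029 -0.23732789  0.104     ]
125 252 266 [ 0.42058781 -0.12610782]
137 252 266 [ 0.41979805 -0.13617923]
149 252 266 [ 0.41900059 -0.14638524]
161 252 265 [ 0.41776953 -0.15672889]
173 251 265 [ 0.41651504 -0.16728201]
185 251 264 [ 0.41523216 -0.17808661]
197 251 264 [ 0.41435538 -0.18922368]
209 251 264 [ 0.41345274 -0.20070941]
221 251 264 [ 0.41251991 -0.21259974]
```

Request:
carry_out --steps "0 0 30 0 0 1 140;0 0 60 0 0 1 140;0 0 90 0 0 1 140;0 0 110 0 0 1 140;0 0 124 0 0 1 140;0 0 124 0 0 1 140;0 0 124 0 0 1 255;0 0 124 0 0 1 255;0 0 124 0 0 1 255;0 0 124 0 0 1 255" --squeeze 30

```text
t: 2.53
tool_pos: [0.4156, -0.1806, 0.2576]
ee_rot: [3.136, 0.001, 1.471]
contact_force: [11.3, 0.8, -4.2]
grip_width: 0.0117
grip_force: 30.9
```

Request:
carry_out --steps "0 0 0 0 0 0 255;0 0 0 0 0 0 255"

```text
t: 2.7
tool_pos: [0.4156, -0.1806, 0.2576]
ee_rot: [3.136, 0.001, 1.471]
contact_force: [10.4, -1.0, -3.7]
grip_width: 0.0122
grip_force: 30.9
```

Request:
carry_out --steps "0 4 -25.5 0 0 0 255;0 11 -50 0 0 0 255;0 21 -74 0 0 0 255;0 36 -100 0 0 0 255;0 51.5 -120.5 0 0 0 255;0 69.5 -139 0 0 0 255;0 89.5 -155 0 0 0 255;0 111.5 -169 0 0 0 255;0 135 -180 0 0 0 255;0 135 -180 0 0 0 255"

```text
t: 3.53
tool_pos: [0.551, -0.1934, 0.439]
ee_rot: [3.137, 0.001, 1.472]
contact_force: [-4.6, 1.5, 16.4]
grip_width: 0.0118
grip_force: 33.3
```

Request:
carry_out --steps "0 10 -4 0 0 0 255;0 20 -7 0 0 0 255;0 31 -10 0 0 0 255;0 41 -12 0 0 0 255;0 52 -13.5 0 0 0 255;0 62.5 -14.5 0 0 0 255;0 73 -15 0 0 0 255;0 84 -15 0 0 0 255;0 94 -14.5 0 0 0 255;0 94 -14.5 0 0 0 255"

```text
t: 4.37
tool_pos: [0.6429, -0.2024, 0.4517]
ee_rot: [3.139, 0.0, 1.472]
contact_force: [1.3, 2.5, 4.1]
grip_width: 0.0119
grip_force: 33.4
```

Next I open the fingers and lift straight up. The lid should swing the rest of the way by itself.

Request:
carry_out --steps "0 0 0 0 0 0 140;0 0 0 0 0 0 130;0 0 0 0 0 0 130;0 0 -20 0 0 0 130;0 -5 -40 0 0 0 130;0 -10 -60 0 0 0 130;0 -30 -60 0 0 0 130;0 -60 -60 0 0 0 130;0 -90 -60 0 0 0 130;0 -120 -60 0 0 0 130"

```text
t: 5.2
tool_pos: [0.5208, -0.19, 0.5105]
ee_rot: [3.141, 0.0, 1.472]
contact_force: [0.1, -0.5, 0.3]
grip_width: 0.042
grip_force: 0.0
```

Run:
```python
from h import *
o=observe(); print(o['t'],o['tool_pos'],o['ee_rot'],o['q'],o['contact_force'])
a=snapshot('scene'); b=snapshot('top'); save('o1',cv2.resize(np.hstack([a,b]),(800,300)))
```

```text
5.2 [ 0.52078848 -0.18995796  0.51047565] [3.14147009e+00 2.99001371e-04 1.47182078e+00] [-4.96714800e-01  3.11754504e-01  3.06632548e-01  1.56544556e+00
 -2.28189550e-04  1.17305703e+00] [ 0.12467433 -0.48230571  0.32296375]
```

View pics/o1.png

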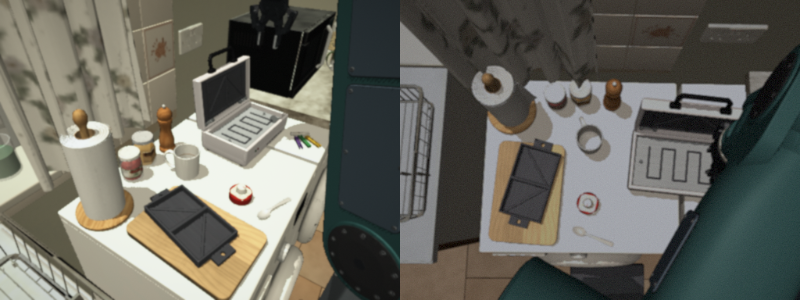

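The lid stands open by itself, with its handle up at the back. The bed is visible with its pins. I'll take a wrist view of the bed before going to the plate.

Run:
```python
from h import *
p=camera_params('wrist'); save('w2',snapshot('wrist')); np.save('p2.npy',p)
e=np.array([.9956,-.0933,0]); f=np.array([.0933,.9956,0]); bar=np.array([.4157,-.174,0]); bc=bar+.128*e
for s in (1,-1): print(proj('wrist',bc+s*.118*f+[0,0,.072],p))
```

```text
(np.float64(273.74028896852633), np.float64(59.27326094772188))
(np.float64(272.72148966046245), np.float64(220.9324312173705))
```

Request:
carry_out --steps "438 -75 110 0 0 9.3 0;438 -75 110 0 0 9.3 0;438 -75 110 0 0 9.3 0;438 -75 110 0 0 9.3 0;438 -75 110 0 0 9.3 0;438 -75 110 0 0 9.3 0;438 -75 110 0 0 9.3 0;438 -75 110 0 0 9.3 0;438 -75 110 0 0 9.3 0;438 -75 110 0 0 9.3 0"

```text
t: 6.18
tool_pos: [0.4941, 0.2142, 0.4103]
ee_rot: [3.141, -0.0, 1.31]
contact_force: [1.5, -0.6, 0.5]
grip_width: 0.0854
grip_force: 0.0
```

Request:
carry_out --steps "0 0 0 0 0 0 0;0 0 0 0 0 0 0;0 0 0 0 0 0 0;0 0 0 0 0 0 0"

```text
t: 6.52
tool_pos: [0.4947, 0.2112, 0.4108]
ee_rot: [3.141, -0.0, 1.309]
contact_force: [0.1, -0.6, -0.1]
grip_width: 0.0853
grip_force: 0.0
```

Run:
```python
from h import *
o=observe(); print(o['t'],o['tool_pos'],o['ee_rot'],o['q'],o['contact_force'])
p=camera_params('wrist'); save('w3',snapshot('wrist')); np.save('p3.npy',p)
for s in silhouettes('plate','wrist')[:2]: print(s['confidence'],s['box'],rect(s['region'],'wrist',.040))
save('pair',cv2.resize(np.hstack([cv2.imread('pics/w2.png')[:,:,::-1],snapshot('wrist')]),(800,300)))
```

```text
6.5167 [0.49465809 0.21116756 0.41084375] [ 3.14113884e+00 -8.42215044e-05  1.30855573e+00] [ 2.51955028e-01  2.83380123e-01 -2.63492019e-03  1.28434473e+00
 -1.49868903e-04  2.08499194e+00] [ 0.10746117 -0.5995886  -0.12088517]
0.94 [243.3, 120.9, 215.6, 113.9] ((490.8063049316406, 256.93731689453125), (128.7198486328125, 257.55096435546875), 74.89947509765625)
```

View pics/w2.png

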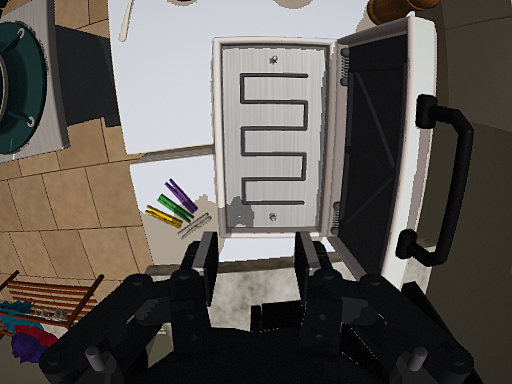

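View pics/w3.png

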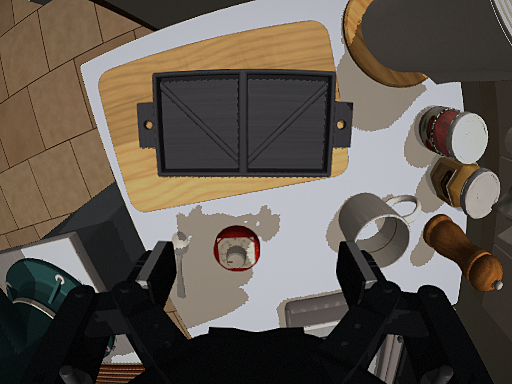

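In w2 the pins show at (274,60) and (272,217) as small tips on the bed. In w3 the plate's tab holes are at (149,125) and (341,125), the ridge top runs from (243,72) to (243,176), and the mug and timer are well clear.

Run:
```python
from h import *
p2=np.load('p2.npy',allow_pickle=True).item();p3=np.load('p3.npy',allow_pickle=True).item()
w2=cv2.imread('pics/w2.png');w3=cv2.imread('pics/w3.png')
c=lambda im,u,v,s=14:cv2.resize(im[v-s:v+s,u-s:u+s],(280,280),interpolation=0)
cv2.imwrite('pics/crops.png',np.vstack([np.hstack([c(w2,274,60),c(w2,272,217)]),np.hstack([c(w3,149,125),c(w3,341,125)])]))
h=[]
for u,v in [(149,125),(341,125)]:
  r=w3[v-9:v+9,u-9:u+9].astype(int); m=(r[:,:,2]>90).astype(np.uint8); n,l,st,ce=cv2.connectedComponentsWithStats(m); 
  i=1+np.argmax([s[4] if s[0]>0 and s[1]>0 and s[0]+s[2]<18 else 0 for s in st[1:]]) ; uu=ce[i]+[u-9,v-9]; print(st[i],uu); h.append(atz('wrist',*uu,.030,p3))
a,b=h; print(a,b,np.linalg.norm(a-b),(a+b)/2,np.degrees(np.arctan2(b[1]-a[1],b[0]-a[0])))
a,b=[atz('wrist',u,v,.070,p2) for u,v in [(274,60),(272.5,217)]]
print(a,b,np.linalg.norm(a-b),(a+b)/2,np.degrees(np.arctan2(b[1]-a[1],b[0]-a[0])))
```

```text
[ 6  6  7  7 35] [148.85714286 124.94285714]
[ 5  5  6  8 40] [339.725 124.325]
[0.37816567 0.28756025 0.03      ] [0.60302362 0.22653032 0.03      ] 0.23299302644126368 [0.49059465 0.25704529 0.03      ] -15.1851373736927
[ 0.55453155 -0.06931612  0.07      ] [ 0.53233843 -0.29772497  0.07      ] 0.22948450737843085 [ 0.54343499 -0.18352055  0.07      ] -95.5496680124481
```

View pics/crops.png

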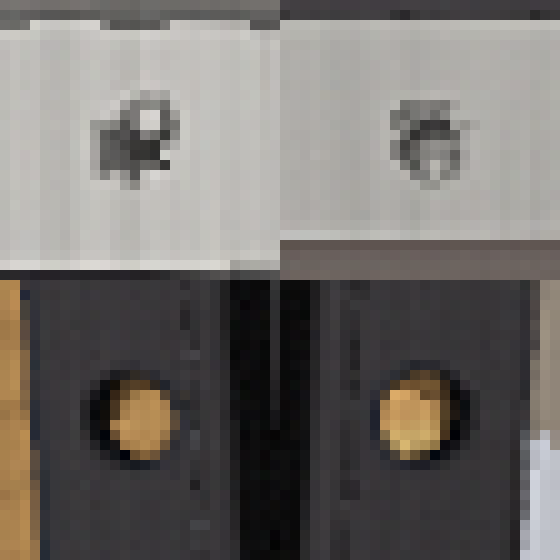

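Run:
```python
from h import *
for f,z,L in [('p3.npy',.030,[(148.4,125),(341.2,125)]),('p2.npy',.072,[(275.3,57.3),(273.2,219.2)])]:
  p=np.load(f,allow_pickle=True).item(); a,b=[atz('wrist',u,v,z,p) for u,v in L]
  print(a,b,np.linalg.norm(a-b),(a+b)/2,np.degrees(np.arctan2(b[1]-a[1],b[0]-a[0])))
```

```text
[0.37755896 0.28768016 0.03      ] [0.60468524 0.22530153 0.03      ] 0.23553649488963804 [0.4911221  0.25649084 0.03      ] -15.357229481788256
[ 0.55650813 -0.06590058  0.072     ] [ 0.53308061 -0.30058458  0.072     ] 0.23585043810588696 [ 0.54479437 -0.18324258  0.072     ] -95.70071280753295
```

Request:
carry_out --steps "21 -8 0 0 0 0.3 165;43 -15 0 0 0 0.3 165;43 -15 40 0 0 0.3 165;43 -15 80 0 0 0.3 165;43 -15 110 0 0 0.3 165;43 -15 140 0 0 0.3 165;43 -15 150 0 0 0.3 165;43 -15 150 0 0 0.3 165"

```text
t: 7.33
tool_pos: [0.4904, 0.2566, 0.2589]
ee_rot: [-3.139, 0.002, 1.303]
contact_force: [-0.2, -0.2, 0.4]
grip_width: 0.0303
grip_force: 0.0
```

Run:
```python
from h import *
o=observe(); print(o['t'],o['tool_pos'],o['ee_rot'],o['contact_force'],o['grip_width'])
p=camera_params('wrist'); save('w4',snapshot('wrist')); np.save('p4.npy',p)
w=cv2.imread('pics/w4.png'); 
for X in [(.37756,.28768,.03),(.60469,.2253,.03),(.4911,.2565,.044)]: print(proj('wrist',X,p))
```

```text
7.3333 [0.49039336 0.25655417 0.2589425 ] [-3.13863333e+00  2.03722580e-03  1.30333658e+00] [-0.18234927 -0.2127843   0.39754055] 0.030307929910879505
(np.float64(109.16624786123526), np.float64(204.0679549069857))
(np.float64(407.5061102010398), np.float64(204.45638795704784))
(np.float64(258.7830334689053), np.float64(213.95966572243987))
```

View pics/w4.png

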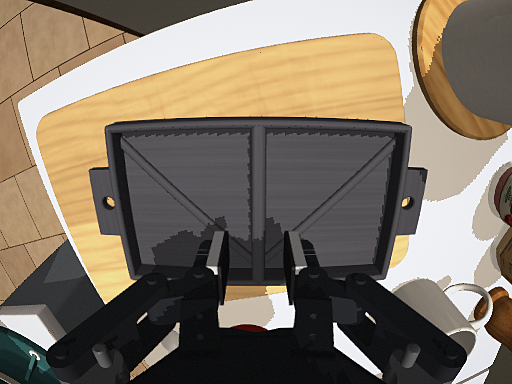

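Request:
carry_out --steps "2 0 20 0 0 0 165;2 0 40 0 0 0 165;2 0 54.5 0 0 0 165;2 0 54.5 0 0 0 165;2 0 54.5 0 0 0 255;2 0 54.5 0 0 0 255;2 0 54.5 0 0 0 255;2 0 54.5 0 0 0 255;2 0 54.5 0 0 0 255" --squeeze 70

```text
t: 8.13
tool_pos: [0.492, 0.2594, 0.2082]
ee_rot: [3.139, -0.002, 1.304]
contact_force: [-1.0, -0.6, 3.6]
grip_width: 0.0077
grip_force: 69.0
```

Request:
carry_out --steps "0 0 -10 0 0 0 255;0 0 -30 0 0 0 255;0 0 -60 0 0 0 255;0 0 -90 0 0 0 255;0 0 -120 0 0 0 255;0 0 -150 0 0 0 255;0 0 -180 0 0 0 255;0 0 -210 0 0 0 255;0 0 -210 0 0 0 255;0 0 -210 0 0 0 255"

```text
t: 8.97
tool_pos: [0.4911, 0.2592, 0.4187]
ee_rot: [3.138, -0.002, 1.304]
contact_force: [0.0, 0.1, -5.1]
grip_width: 0.0079
grip_force: 69.0
```

Run:
```python
from h import *
o=observe(); print(o['t'],o['tool_pos'],o['ee_rot'],o['contact_force'],o['grip_width'],o['wrist_torque'])
p=camera_params('wrist'); save('w5',snapshot('wrist')); np.save('p5.npy',p)
```

```text
8.9667 [0.49114518 0.25917096 0.41866808] [ 3.13817747e+00 -2.38790377e-03  1.30431423e+00] [ 0.03447681  0.0618914  -5.09576121] 0.00794647389241404 [0.03743464 0.05305319 0.0091477 ]
```

View pics/w5.png

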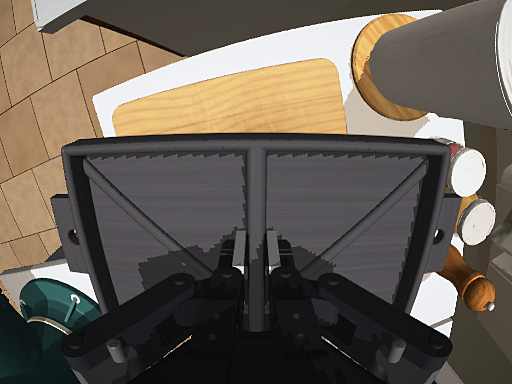

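Run:
```python
from h import *
np.set_printoptions(precision=4,suppress=True)
w=cv2.imread('pics/w5.png');w4=cv2.imread('pics/w4.png')
c=lambda im,u,v,s=14:cv2.resize(im[v-s:v+s,u-s:u+s],(280,280),interpolation=0)
cv2.imwrite('pics/c5.png',np.vstack([np.hstack([c(w4,110,202),c(w4,407,201)]),np.hstack([c(w,74,237),c(w,437,237)])]))
from scipy.optimize import least_squares
for f,L,zt in [('p4.npy',[(110,202),(407,201)],.030),('p5.npy',[(74,237),(437,237)],.2405)]:
  p=np.load(f,allow_pickle=True).item(); a,b=[atz('wrist',u,v,zt,p) for u,v in L]
  print(a,b,np.linalg.norm(a-b),(a+b)/2,np.degrees(np.arctan2(b[1]-a[1],b[0]-a[0])))
```

```text
[0.3791 0.2891 0.03  ] [0.6044 0.2284 0.03  ] 0.23335378968501383 [0.4918 0.2588 0.03  ] -15.068546228421981
[0.3765 0.289  0.2405] [0.6047 0.2263 0.2405] 0.2366397219317213 [0.4906 0.2577 0.2405] -15.351571110135678
```

View pics/c5.png

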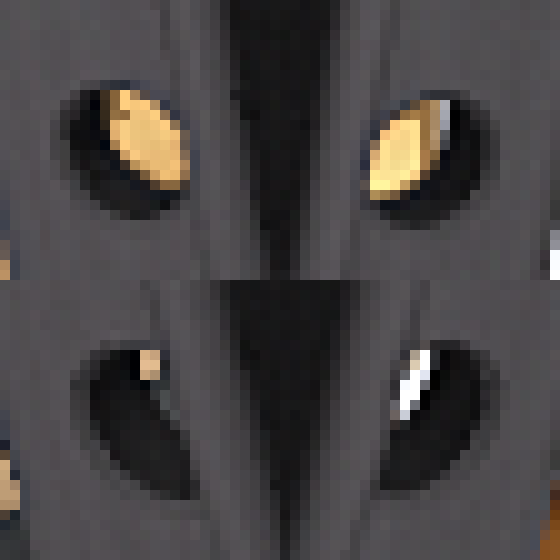

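Run:
```python
from h import *
np.set_printoptions(precision=4,suppress=True)
T={'p4.npy':([.4904,.2566],1.303),'p5.npy':([.49115,.25917],1.3043)}
for f,L,zt in [('p4.npy',[(108.3,202.2),(407.3,202.2)],.030),('p5.npy',[(73.5,236.7),(438.2,236.7)],.2405)]:
  p=np.load(f,allow_pickle=True).item(); a,b=[atz('wrist',u,v,zt,p) for u,v in L]; t,s=T[f]; d=((a+b)/2)[:2]-t
  print(np.linalg.norm(a-b),(a+b)/2,np.degrees(np.arctan2(b[1]-a[1],b[0]-a[0])),'tool xy',d@[np.cos(s),np.sin(s)],d@[np.sin(s),-np.cos(s)],90-np.degrees(s))
```

```text
0.23546033436581112 [0.4911 0.2583 0.03  ] -15.271079182889979 tool xy 0.0018401622125713431 0.00018584906370250082 15.343599294453739
0.23797769565022123 [0.4909 0.2577 0.2405] -15.362212745057699 tool xy -0.0014360136937180885 0.00013601877299350895 15.269114781086728
```

Request:
carry_out --steps "-21 3 0 0 0 7 255;-42 7 0 0 0 14 255;-62 10 0 0 0 21 255;-83 14 0 0 0 28 255;-104 17 0 0 0 35 255;-124 21 0 0 0 42 255;-145 24 0 0 0 49 255;-166 28 0 0 0 56 255;-186 31 0 0 0 63 255;-207 35 0 0 0 70 255"

```text
t: 9.85
tool_pos: [0.4697, 0.0494, 0.4152]
ee_rot: [-3.141, 0.002, 0.077]
contact_force: [0.6, -0.3, -4.4]
grip_width: 0.0079
grip_force: 69.0
```

Request:
carry_out --steps "0 0 0 0 0 5 255;0 0 0 0 0 10.3 255;0 0 0 0 0 10.3 255;0 0 0 0 0 10.3 255"

```text
t: 10.18
tool_pos: [0.4694, 0.0409, 0.4154]
ee_rot: [-3.135, 0.002, -0.087]
contact_force: [-1.2, -0.8, -4.6]
grip_width: 0.0077
grip_force: 69.2
```

Request:
carry_out --steps "12 27 0 0 0 0.6 255;24 55 0 0 0 0.6 255;36 82 0 0 0 0.6 255;48 110 0 0 0 0.6 255;60 137 0 0 0 0.6 255;72 165 0 0 0 0.6 255;84 192 10 0 0 0.6 255;94.5 214.5 35 0 0 0.6 255;94.5 214.5 70 0 0 0.6 255;94.5 214.5 105 0 0 0.6 255"

```text
t: 11.02
tool_pos: [0.5458, -0.1809, 0.3081]
ee_rot: [-3.136, -0.0, -0.098]
contact_force: [0.7, 1.6, -3.4]
grip_width: 0.0072
grip_force: 69.5
```

Request:
carry_out --steps "0 0 10 0 0 0 255;0 0 20 0 0 0 255;0 0 27 0 0 0 255;0 0 27 0 0 0 255;0 0 27 0 0 0 255"

```text
t: 11.43
tool_pos: [0.5458, -0.1798, 0.2839]
ee_rot: [-3.136, -0.001, -0.096]
contact_force: [0.3, 0.1, -3.5]
grip_width: 0.0074
grip_force: 69.5
```

Run:
```python
from h import *
o=observe(); print(o['t'],o['tool_pos'],o['ee_rot'],o['contact_force'],o['grip_width'],o['wrist_torque'],o['q'])
p=camera_params('wrist'); save('w6',snapshot('wrist')); np.save('p6.npy',p); save('t6',snapshot('top')); save('s6',snapshot('scene'))
w=cv2.imread('pics/w6.png'); t=cv2.imread('pics/t6.png')
c=lambda im,u,v,s=14:cv2.resize(im[v-s:v+s,u-s:u+s],(280,280),interpolation=0)
big=np.vstack([np.hstack([c(w,74,237),c(w,438,237)])])
cv2.imwrite('pics/c6.png',np.hstack([np.vstack([c(w,74,237),c(w,438,237)]),cv2.resize(t[150:290,280:440],(560,560))[:, :510]]))
```

```text
11.4333 [ 0.54582404 -0.17984212  0.28389682] [-3.13598896e+00 -1.34226890e-03 -9.64402656e-02] [ 0.3187806   0.14741589 -3.4824492 ] 0.00743602465785775 [-0.00895294  0.02241812  0.04429531] [-0.46117942  0.40841846 -0.16500757  0.99811521  0.00571386  2.77684761]
```

View pics/c6.png

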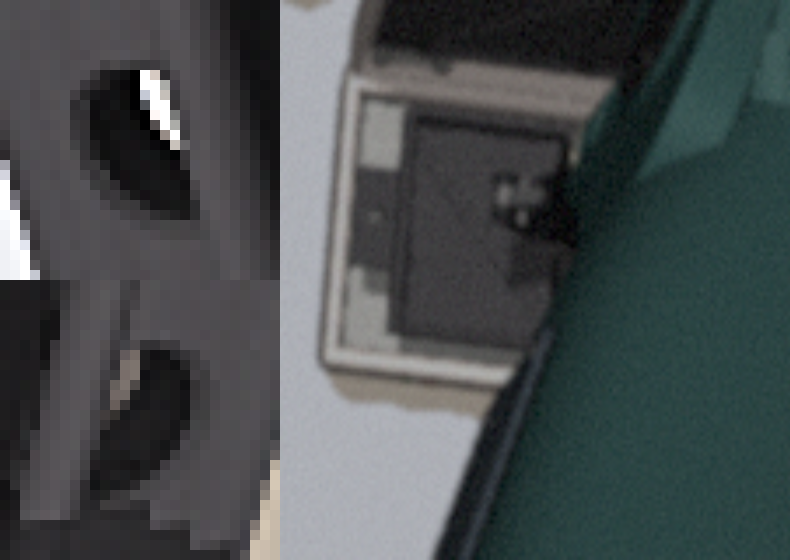

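The crops show both holes at the same pixels as just after the lift, so the plate has not slipped in the grip. In the top view the plate sits inside the bed's walls with a small gap at the left tab. I'll measure the plate's position against the walls in this top picture.

Run:
```python
from h import *
np.set_printoptions(precision=1,suppress=True,linewidth=200)
g=cv2.imread('pics/t6.png',0).astype(np.float32); p=camera_params('top')
yaw=-.098; e=np.array([np.cos(yaw),np.sin(yaw),0]); f=np.array([-np.sin(yaw),np.cos(yaw),0]); bc=np.array([.5448,-.1832,0]); tcp=np.array([.5458,-.1798,0])
def prof(o,z,xs,ys,ax):
    m=np.array([[proj('top',o+a*e+b*f+[0,0,z],p) for b in ys] for a in xs],np.float32)
    return cv2.remap(g,m[:,:,0],m[:,:,1],1).mean(ax)
def edges(v,s): 
    d=np.gradient(cv2.GaussianBlur(v.reshape(1,-1),(0,0),2)[0]); i=[k for k in range(1,len(d)-1) if abs(d[k])>1.5 and abs(d[k])>=abs(d[k-1]) and abs(d[k])>abs(d[k+1])]; return [(round(float(s[k])*1000,1),round(float(d[k]),1)) for k in i]
ys=np.arange(.08,.175,.0005)
print('wall y (bc frame,z=.078) exp 138,148', edges(prof(bc,.078,np.arange(-.05,-.03,.002),ys,0),ys), edges(prof(bc,.078,np.arange(.04,.06,.002),ys,0),ys))
print('tab y (tcp frame z=.106) exp 132', edges(prof(tcp,.106,np.arange(-.014,.014,.002),ys,0),ys))
print('plate rim y z=.12', edges(prof(tcp,.12,np.arange(.025,.05,.002),ys,0),ys))
xs=np.arange(-.11,.11,.0005)
print('wall x exp -84..-66 / 78..', edges(prof(bc,.078,xs,np.arange(.115,.135,.002),1),xs))
print('plate x (tcp) z=.12 exp +-63', edges(prof(tcp,.12,xs,np.arange(.06,.10,.002),1),xs))
print('tab x z=.106 at y .112-.130', edges(prof(tcp,.106,xs,np.arange(.120,.130,.002),1),xs))
```

```text
wall y (bc frame,z=.078) exp 138,148 [(94.5, -1.7), (100.0, 1.5), (107.5, 5.5), (124.0, 2.1), (132.0, -3.6), (137.5, 5.8), (144.5, -6.7), (150.0, 7.0)] [(107.0, 7.9), (132.0, -4.4), (138.0, 6.1), (145.0, -6.4), (150.5, 6.7)]
tab y (tcp frame z=.106) exp 132 [(95.0, -1.5), (135.0, 7.9), (143.5, -6.7), (149.0, 6.8)]
plate rim y z=.12 [(108.0, 7.9), (132.0, -4.3), (138.0, 6.2), (144.5, -6.7), (150.0, 7.0)]
wall x exp -84..-66 / 78.. [(-102.0, -3.4), (-88.5, -4.9), (-83.0, 8.3), (-74.5, -4.1), (-41.5, -1.9), (-27.5, -4.2), (30.5, 6.1), (68.0, -5.4), (74.0, 6.5), (81.0, -2.9), (90.0, -3.0), (100.0, -2.6)]
plate x (tcp) z=.12 exp +-63 [(-105.5, -3.9), (-92.5, -5.5), (-87.0, 8.8), (-77.5, -7.1), (-68.0, -4.1), (48.5, -2.8), (54.5, 2.8), (64.0, 4.4), (80.5, -1.7), (87.5, -4.5)]
tab x z=.106 at y .112-.130 [(-104.5, -3.8), (-91.5, -5.0), (-86.0, 8.3), (-78.0, -3.8), (-44.5, -1.6), (-32.0, -5.1), (24.5, 6.7), (61.5, -5.8), (67.0, 6.9), (73.5, -3.0), (82.0, -3.7), (93.0, -2.8)]
```

Run:
```python
from h import *
o=cv2.imread('pics/o1.png'); t=cv2.imread('pics/t6.png'); p=camera_params('top')
u,v=proj('top',[.5565,-.0659,.072],p); print('pin pred',u,v)
x,y=int((512+u)*.78125),int(v*.78125)
a=cv2.resize(o[y-15:y+15,x-15:x+15],(390,390),interpolation=0)
u6,v6=int(u),int(v); b=cv2.resize(t[v6-19:v6+19,u6-19:u6+19],(390,390),interpolation=0)
cv2.imwrite('pics/c7.png',np.hstack([a,b])*1); print('orig',x-15,y-15,u6-19,v6-19)
tcp=np.array([.5458,-.1798]); W=atz('top',307.1,204.2,.106,p); d=W[:2]-tcp; print('hole in tcp frame',d@[.9952,-.0978],d@[.0978,.9952])
g=cv2.imread('pics/t6.png',0); print(g[199:210,301:313])
```

```text
pin pred 307.20740047246755 205.1872297993144
orig 625 145 288 186
hole in tcp frame -0.003629968427738153 0.11826562529888532
[[77 60 59 66 58 61 63 59 59 61 56 63]
 [68 61 61 56 58 63 58 57 62 62 62 58]
 [68 61 56 58 64 58 59 51 56 61 61 61]
 [64 65 66 65 60 64 60 58 51 55 62 51]
 [59 60 63 63 78 80 84 75 57 54 62 55]
 [63 61 68 66 71 85 83 74 61 49 61 49]
 [60 58 61 66 72 81 73 68 63 62 57 59]
 [59 59 60 64 64 63 64 67 62 62 61 60]
 [56 54 61 63 64 65 55 62 58 57 62 53]
 [61 61 61 62 65 56 62 68 63 62 62 52]
 [62 55 63 61 63 57 64 60 60 63 60 49]]
```

View pics/c7.png

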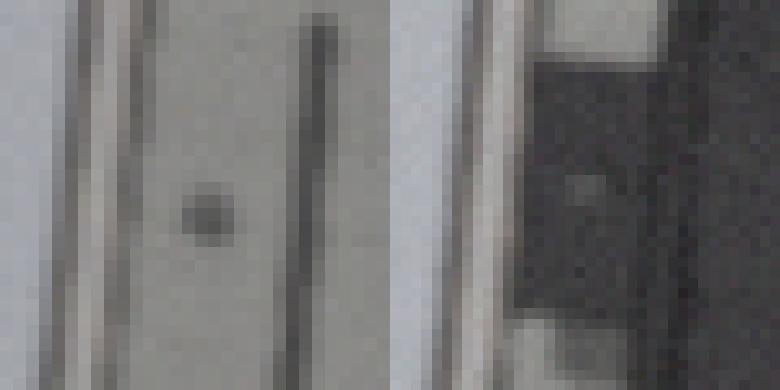

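Run:
```python
from h import *
p=camera_params('top')
h=atz('top',306.45,204.0,.102,p); 
for z in (.060,.065,.070):
  d=atz('top',308.1,206.25,z,p)-h; print(z,d, 'tool',d[:2]@[.9954,-.096],d[:2]@[-.096,-.9954])
```

```text
0.06 [ 0.00104784 -0.00855852 -0.042     ] tool 0.0018646376319936707 0.008418554818010075
0.065 [ 0.00033281 -0.00797244 -0.037     ] tool 0.0010966370534037017 0.007903815516476637
0.07 [-0.00038221 -0.00738636 -0.032     ] tool 0.00032863647481384323 0.00738907621494319
```

The top view's pin-to-hole difference disagrees by a few millimetres with the first wrist estimate in toaster y. I'll back off along toaster x so that the wrist camera sees both pins over the plate's rim. That puts the uncertain direction along the tool's y axis, where the camera has been accurate.

Request:
carry_out --steps "0 0 -20 0 0 0 255;0 0 -40 0 0 0 255;-30 0 -40 0 0 0 255;-60 0 -40 0 0 0 255;-90 0 -40 0 0 0 255;-115 0 -40 0 0 0 255;-115 0 -40 0 0 0 255;-115 0 -40 0 0 0 255;-115 0 -40 0 0 0 255"

```text
t: 12.33
tool_pos: [0.4314, -0.1694, 0.3235]
ee_rot: [-3.136, -0.002, -0.097]
contact_force: [0.1, -0.8, -3.9]
grip_width: 0.0074
grip_force: 69.6
```

Run:
```python
from h import *
o=observe(); print(o['t'],o['tool_pos'],o['ee_rot'])
p=camera_params('wrist'); w=snapshot('wrist'); save('w7',w); np.save('p7.npy',p); w=w[:,:,::-1]
V=p['view']; print('cam',-V[:3,:3].T@V[:3,3])
L=[proj('wrist',[.5565,-.0659,.072],p),proj('wrist',[.5331,-.3006,.072],p)]; print(L)
c=lambda im,u,v,s=28:cv2.resize(im[max(v-s,0):v+s,u-s:u+s],(395,395),interpolation=0)
print([ (max(int(v)-28,0),int(u)-28) for u,v in L])
cv2.imwrite('pics/c8.png',np.hstack([c(w,int(u),max(int(v),28)) for u,v in L]))
```

```text
12.3333 [ 0.43141431 -0.16936384  0.3235373 ] [-3.13622527e+00 -1.76872149e-03 -9.71058776e-02]
cam [ 0.51345857 -0.17641807  0.29308465]
[(np.float64(112.14786416839831), np.float64(56.6226268359417)), (np.float64(411.07774964345606), np.float64(58.695148384290334))]
[(28, 84), (30, 383)]
```

View pics/c8.png

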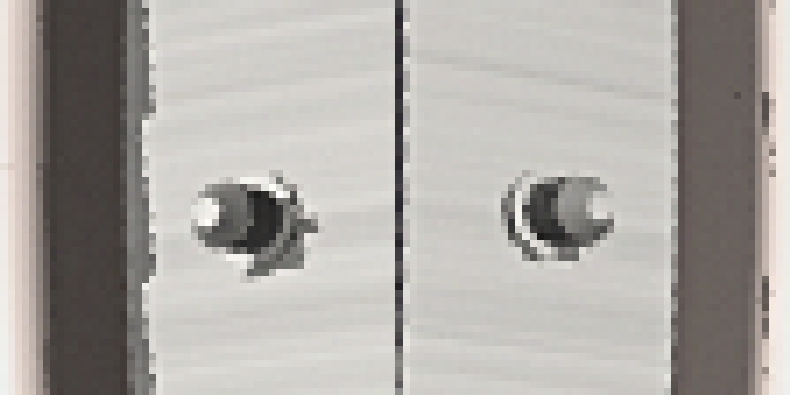

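The crops show both pins clearly. The left pin's tip is at about (113,57.7) and the right pin's at about (411.3,59.3). I have also now viewed more pictures than the limit of 10, so I'll view no more and work from numbers only.

Run:
```python
from h import *
p=np.load('p7.npy',allow_pickle=True).item(); tcp=np.array([.43141,-.16936]); s=-.0971
a,b=[atz('wrist',u,v,.072,p) for u,v in [(113,57.7),(411.3,59.3)]]
m=((a+b)/2)[:2]; d=m-tcp
print(a,b,np.linalg.norm(a-b),m,'yaw',np.degrees(np.arctan2(-(a-b)[0],(a-b)[1])),np.degrees(s),'tool',d@[np.cos(s),np.sin(s)],d@[np.sin(s),-np.cos(s)])
```

```text
[ 0.55544505 -0.06656811  0.072     ] [ 0.53261243 -0.30077224  0.072     ] 0.23531447603019026 [ 0.54402874 -0.18367017] yaw -5.568184085613481 -5.563420190720294 tool 0.1134755816099918 0.003324663045870222
```

Run:
```python
from h import *
np.set_printoptions(precision=4,suppress=True)
p=np.load('p7.npy',allow_pickle=True).item()
Rg=R.from_euler('xyz',[3.139,-.002,1.304]).as_matrix(); R7=R.from_euler('xyz',[-3.136,-.0018,-.0971]).as_matrix()
up=np.array([0,0,1.]); print('up in tool: grasp',Rg.T@up,'now',R7.T@up)
h=[atz('wrist',u,v,.3235-.178,p) for u,v in [(73.5,236.7),(438.2,236.7)]]
pins=[atz('wrist',u,v,.072,p) for u,v in [(113,57.7),(411.3,59.3)]]
T=np.array([.43141,-.16936,.3235]); 
hm=(h[0]+h[1])/2; pm=(pins[0]+pins[1])/2
print('holes',h,np.linalg.norm(h[0]-h[1]),'hole mid in tool',R7.T@(hm-T),'pin-hole tool',R7.T@(pm-hm), 'world',pm-hm)
```

```text
up in tool: grasp [ 0.002   0.0026 -1.    ] now [ 0.0018 -0.0056 -1.    ]
holes [array([ 0.4402, -0.0483,  0.1455]), array([ 0.4177, -0.2852,  0.1455])] 0.23800330255355998 hole mid in tool [-0.003  -0.0014  0.178 ] pin-hole tool [0.1161 0.0061 0.0737] world [ 0.1151 -0.0169 -0.0735]
```

Request:
carry_out --steps "30 1 0 -0.47 0 0 255;60 2 0 -0.47 0 0 255;90 3 0 -0.47 0 0 255;116 4 0 -0.47 0 0 255;116 4 20 -0.47 0 0 255;116 4 40 -0.47 0 0 255;116 4 45 -0.47 0 0 255;116 4 45 -0.47 0 0 255;116 4 45 -0.47 0 0 255"

```text
t: 13.13
tool_pos: [0.5464, -0.1841, 0.2782]
ee_rot: [3.14, 0.0, -0.097]
contact_force: [-0.8, 0.0, -3.3]
grip_width: 0.0074
grip_force: 69.5
```

```bash
cat > st.py <<'E'
from h import *
np.set_printoptions(precision=4,suppress=True)
o=observe(); M=R.from_euler('xyz',o['ee_rot']).as_matrix()
print(o['t'],o['tool_pos'],o['ee_rot'],'up',M.T@[0,0,1],'F',o['contact_force'],'T',o['wrist_torque'],o['grip_width'])
hm=o['tool_pos']+M@[-.001,0,.182]; e=np.array([np.cos(-.0972),np.sin(-.0972)]); f=np.array([-e[1],e[0]])
d=hm[:2]-[.5440,-.1850]; print('plate centre',hm[:2],'minus bc in toaster x,y mm',d@e*1e3,d@f*1e3)
E
python3 st.py
```

```text
13.1333 [ 0.5464 -0.1841  0.2782] [ 3.1396  0.0001 -0.0967] up [-0.0001  0.002  -1.    ] F [-0.8227  0.0067 -3.2793] T [ 0.007   0.045  -0.0536] 0.00740190780832968
plate centre [ 0.5453 -0.1843] minus bc in toaster x,y mm 1.261956285473204 0.8067978065882938
```

Run:
```python
from h import *
g=snapshot('top').astype(float).mean(2); save('t9',snapshot('top')); p=camera_params('top')
r=g[196:216,298:318]; print(r[4:16,4:16].astype(int))
m=np.clip(r[4:16,4:16]-68,0,None); m[:, :2]=0
```

```text
[[129 118  83  63  62  62  65  62  64  67  63  61]
 [128 114  75  63  62  63  60  59  56  57  60  68]
 [123 102  75  64  61  61  65  58  58  53  58  59]
 [128 102  71  60  61  67  74  81  76  64  55  62]
 [119  97  66  66  61  64  74  82  86  75  60  58]
 [117  94  69  58  64  65  70  78  79  69  62  58]
 [112  87  68  65  62  61  70  69  71  64  64  56]
 [111  84  63  63  60  62  65  66  67  61  61  58]
 [119  83  62  65  60  64  62  61  64  61  67  60]
 [125  82  62  59  57  67  61  61  61  66  64  62]
 [116  77  62  59  65  59  60  63  63  65  63  63]
 [114  83  61  65  65  62  63  65  63  60  61  59]]
```

Run:
```python
from h import *
p=camera_params('top')
h=atz('top',309.5,204.2,.096,p)
for z in (.060,.065,.070):
  d=atz('top',308.1,206.25,z,p)-h; print(z,d*1000, 'tool',d[:2]@[.9954,-.096]*1e3,d[:2]@[-.096,-.9954]*1e3)
```

```text
0.06 [  0.50557835  -1.09025008 -36.        ] tool 0.6079166926277046 1.036699408468002
0.065 [ -0.20944789  -0.5041723  -31.        ] tool -0.1600838859622644 0.5219601069345646
0.07 [ -0.92447412   0.08190548 -26.        ] tool -0.9280844645521229 0.00722080540111686
```

Request:
carry_out --steps "0 0.4 6 0 0 0 255;0 0.4 12 0 0 0 255;0 0.4 17 0 0 0 255;0 0.4 20 0 0 0 255;0 0.4 22 0 0 0 255;0 0.4 24 0 0 0 255;0 0.4 24 0 0 0 255"

```text
t: 13.82
tool_pos: [0.5462, -0.1845, 0.2535]
ee_rot: [3.14, -0.0, -0.097]
contact_force: [3.1, 0.8, -5.4]
grip_width: 0.0075
grip_force: 69.4
```

```bash
python3 st.py
```

```text
13.8167 [ 0.5462 -0.1845  0.2535] [ 3.1396 -0.0005 -0.0968] up [ 0.0005  0.002  -1.    ] F [ 3.1408  0.8206 -5.3834] T [ 0.0034 -0.6088 -0.0262] 0.00751234480945298
plate centre [ 0.5453 -0.1848] minus bc in toaster x,y mm 1.232343850314098 0.3235153449728998
```

The plate is over both pins. There is a small side force along +x, so I ease it that way and continue down.

Request:
carry_out --steps "0.8 0 0 0 0 0 255;0.8 0 2 0 0 0 255;0.8 0 4 0 0 0 255;0.8 0 6 0 0 0 255;0.8 0 7.5 0 0 0 255;0.8 0 7.5 0 0 0 255"

```text
t: 14.32
tool_pos: [0.5467, -0.1846, 0.2459]
ee_rot: [3.14, 0.0, -0.097]
contact_force: [1.0, 0.5, -4.5]
grip_width: 0.0077
grip_force: 69.5
```

```bash
python3 st.py
```

```text
14.3167 [ 0.5467 -0.1846  0.2459] [ 3.1397  0.0003 -0.0969] up [-0.0003  0.0019 -1.    ] F [ 0.9711  0.4599 -4.5347] T [ 0.0738 -0.2297  0.1026] 0.007668338170126481
plate centre [ 0.5457 -0.1848] minus bc in toaster x,y mm 1.6280636163334623 0.3610326586336011
```

Request:
carry_out --steps "0.3 0 1 0 0 0 255;0.3 0 2 0 0 0 255;0.3 0 2.5 0 0 0 255;0.3 0 2.5 0 0 0 255"

```text
t: 14.65
tool_pos: [0.5469, -0.1845, 0.2446]
ee_rot: [3.139, -0.0, -0.097]
contact_force: [-4.4, 2.7, 10.0]
grip_width: 0.0075
grip_force: 71.3
```

```bash
python3 st.py
```

```text
14.65 [ 0.5469 -0.1845  0.2446] [ 3.1392 -0.0005 -0.0969] up [ 0.0005  0.0024 -1.    ] F [-4.4071  2.7268 10.0314] T [0.402  0.8182 0.0371] 0.007478617670168468
plate centre [ 0.546  -0.1849] minus bc in toaster x,y mm 1.981629447427496 0.30805187952690716
```

Seated: the force turned upward at the expected height. I'll open part way, wait, then lift straight out.

Request:
carry_out --steps "0 0 0 0 0 0 200;0 0 0 0 0 0 165;0 0 0 0 0 0 165;0 0 0 0 0 0 165;0 0 -10 0 0 0 165;0 0 -25 0 0 0 165;0 0 -50 0 0 0 165;0 0 -85 0 0 0 165;0 0 -120 0 0 0 165;0 0 -150 0 0 0 165"

```text
t: 15.48
tool_pos: [0.5468, -0.1841, 0.3968]
ee_rot: [3.139, -0.001, -0.097]
contact_force: [0.9, -0.7, -0.0]
grip_width: 0.0299
grip_force: 0.0
```

Request:
carry_out --steps "-20 0 -25 0 0 0 140;-40 0 -60 0 0 0 140;-60 0 -95 0 0 0 140;-60 0 -120 0 0 0 140;-60 0 -120 0 0 0 140;-60 0 -120 0 0 0 140"

```text
t: 15.98
tool_pos: [0.4871, -0.1782, 0.5156]
ee_rot: [3.138, -0.003, -0.097]
contact_force: [0.6, 0.0, -1.3]
grip_width: 0.0384
grip_force: 0.0
```

Run:
```python
from h import *
np.set_printoptions(precision=4,suppress=True)
o=observe(); print(o['t'],o['tool_pos'],o['ee_rot'],o['q'],o['contact_force'])
save('t10',snapshot('top')); save('w10',snapshot('wrist')); p=camera_params('wrist')
for t,z in (('plate',.078),):
  for c in ('wrist','top'):
    for s in silhouettes(t,c)[:1]: print(c,s['confidence'],rect(s['region'],c,z))
w=cv2.imread('pics/w10.png',0)
# tab hole/pin: expected
for f in (1,-1):
  X=[.5440-.0+f*.118*.0965,-.184+f*.118*.9953,.070]; u,v=proj('wrist',X,p); print(u,v)
for t,z in (('handle_bar',.29),):
  for s in silhouettes(t,'wrist')[:2]: print(t,s['confidence'],s['box'])
```

```text
15.9833 [ 0.4871 -0.1782  0.5156] [ 3.1383 -0.0029 -0.0971] [-0.5075  0.2443  0.2238  1.5464 -0.0018  2.7312] [ 0.5677  0.0091 -1.3401]
wrist 0.56 ((542.2915649414062, -182.8043212890625), (256.552978515625, 127.81470489501953), 84.41249084472656)
top 0.83 ((545.3020629882812, -170.67477416992188), (235.56393432617188, 128.8743438720703), 84.46212768554688)
172.49255674570156 108.41651425116639
339.7247955026691 108.30963076911642
handle_bar 0.81 [255.4, 25.7, 337.4, 51.4]
handle_bar 0.67 [255.8, 107.8, 184.7, 93.7]
```

Request:
carry_out --steps "0 0 -5 0 0 -7 140;0 0 -10 0 0 -14 140;0 0 -15 0 0 -21 140;0 0 -15 0 0 -28 140;0 0 -15 0 0 -35 140;0 0 -15 0 0 -42 140;0 0 -15 0 0 -49 140;0 0 -15 0 0 -56 140;0 0 -15 0 0 -63 140;0 0 -15 0 0 -70 140"

```text
t: 17.07
tool_pos: [0.4876, -0.1782, 0.528]
ee_rot: [-3.141, 0.002, 1.131]
contact_force: [-0.3, 1.0, -0.5]
grip_width: 0.0386
grip_force: 0.0
```

Request:
carry_out --steps "0 0 0 0 0 -7 140;0 0 0 0 0 -14 140;0 0 0 0 0 -20.2 140;0 0 0 0 0 -20.2 140;0 0 0 0 0 -20.2 140"

```text
t: 17.48
tool_pos: [0.4875, -0.1782, 0.5282]
ee_rot: [-3.141, 0.002, 1.474]
contact_force: [0.3, 0.3, -0.6]
grip_width: 0.0383
grip_force: 0.0
```

Run:
```python
from h import *
np.set_printoptions(precision=4,suppress=True)
o=observe(); print(o['t'],o['tool_pos'],o['ee_rot'],o['q'])
p=camera_params('wrist'); g=snapshot('wrist').max(2).astype(int)
for s in silhouettes('handle_bar','wrist')[:2]: print(s['confidence'],s['box'])
a=proj('wrist',[.6755,-.1992,.294],p); print(a)
for k in (-.03,-.015,0,.015,.03):
  u,v=proj('wrist',[.6755+.0966*k,-.1992+.9953*k,.294],p); v=int(round(v)); c=[x for x in range(int(u)-40,min(512,int(u)+40)) if g[v,x]<50]
  print(round(u),v,c[:1],c[-1:],len(c), atz('wrist',np.mean(c),v,.294,p) if c else '')
s=o['ee_rot'][2]; d=np.array([.6758,-.203])-o['tool_pos'][:2]; print('tool d',d@[np.cos(s),np.sin(s)],d@[np.sin(s),-np.cos(s)])
```

```text
17.4833 [ 0.4875 -0.1782  0.5282] [-3.1406  0.0016  1.474 ] [-0.5071  0.2502  0.2662  1.5871 -0.0019  1.1604]
0.89 [414.6, 166.9, 142.7, 263.2]
(np.float64(467.4428872037324), np.float64(203.3973477245181))
460 233 [419] [467] 28 [ 0.6506 -0.2251  0.294 ]
464 219 [435] [471] 15 [ 0.6726 -0.2143  0.294 ]
467 203 [462] [475] 14 [ 0.6768 -0.199   0.294 ]
471 188 [465] [478] 14 [ 0.6777 -0.1847  0.294 ]
474 171 [469] [482] 14 [ 0.6801 -0.1692  0.294 ]
tool d -0.006460751067182847 0.18976754135860582
```

Request:
carry_out --steps "-2 35 0 0 0 0 140;-4 70 0 0 0 0 140;-5 105 0 0 0 0 140;-6 140 0 0 0 0 140;-6.5 170 0 0 0 0 140;-6.5 189 0 0 0 0 140;-6.5 189 0 0 0 0 140;-6.5 189 0 0 0 0 140"

```text
t: 18.25
tool_pos: [0.6764, -0.2027, 0.5268]
ee_rot: [-3.14, 0.002, 1.476]
contact_force: [-0.4, 0.7, -0.3]
grip_width: 0.0388
grip_force: 0.0
```

```bash
python3 st.py|head -1; python3 -c "
from h import *
print(observe()['q'])"
```

```text
18.25 [ 0.6764 -0.2027  0.5268] [-3.14    0.0016  1.4758] up [-0.0016 -0.0016 -1.    ] F [-0.3843  0.7271 -0.3269] T [-0.0355 -0.0407  0.0054] 0.038762533241523664
[-0.40601357  0.68802333  1.02295212  1.90677189 -0.00199539  1.25980704]
```

Request:
carry_out --steps "0 0 20 0 0 0 140;0 0 40 0 0 0 140;0 0 60 0 0 0 140;0 0 79 0 0 0 140;0 0 79 0 0 0 140;0 0 79 0 0 0 255;0 0 79 0 0 0 255;0 0 79 0 0 0 255;0 0 79 0 0 0 255;0 0 79 0 0 0 255" --squeeze 30

```text
t: 19.08
tool_pos: [0.6752, -0.2025, 0.4516]
ee_rot: [3.138, 0.003, 1.477]
contact_force: [2.8, -0.1, 8.4]
grip_width: 0.0123
grip_force: 29.8
```

```bash
python3 st.py|head -1
```

```text
19.0833 [ 0.6752 -0.2025  0.4516] [3.1378 0.0028 1.4773] up [-0.0028  0.0037 -1.    ] F [ 2.8332 -0.1181  8.443 ] T [ 0.1645 -0.6621 -0.0166] 0.01230341045026184
```

Request:
carry_out --steps "0 -11 -2 0 0 0 255;0 -21 -3.5 0 0 0 255;0 -32 -4.5 0 0 0 255;0 -43 -5 0 0 0 255;0 -53 -5 0 0 0 255;0 -64 -4.5 0 0 0 255;0 -75 -3.5 0 0 0 255;0 -85.5 -2 0 0 0 255;0 -96 0 0 0 0 255;0 -106 3 0 0 0 255"

```text
t: 19.92
tool_pos: [0.5691, -0.1925, 0.4486]
ee_rot: [3.138, 0.003, 1.477]
contact_force: [-1.6, 2.2, 7.0]
grip_width: 0.0118
grip_force: 30.6
```

Request:
carry_out --steps "0 -7 2 0 0 0 255;0 -14 4.5 0 0 0 255;0 -20.5 7 0 0 0 255;0 -27 9.5 0 0 0 255;0 -34 13 0 0 0 255;0 -40 16 0 0 0 255;0 -46 19 0 0 0 255;0 -52 22.5 0 0 0 255;0 -52 22.5 0 0 0 255;0 -52 22.5 0 0 0 255"

```text
t: 20.75
tool_pos: [0.5174, -0.1878, 0.4241]
ee_rot: [-3.141, 0.002, 1.477]
contact_force: [-0.8, 2.6, 1.8]
grip_width: 0.012
grip_force: 31.3
```

```bash
python3 st.py|head -1
python3 - <<'E'
from h import *
import numpy as np
from scipy.optimize import minimize_scalar
T=np.array([.4156,-.1806,.2576]); d=observe()['tool_pos']-T; dx=d[:2]@[.9953,-.0966]*1e3; dz=d[2]*1e3; print(dx,dz)
f=lambda t:np.hypot(-214*np.cos(t)+20*np.sin(t)+214-dx, 214*np.sin(t)+20*np.cos(t)-20-dz)
r=minimize_scalar(f,bounds=(.3,1.6),method='bounded'); print('lid est',r.x,r.fun)
E
```

```text
20.75 [ 0.5174 -0.1878  0.4241] [-3.1409  0.0018  1.4772] up [-0.0018 -0.0007 -1.    ] F [-0.7549  2.5859  1.8476] T [ 0.4776  0.0185 -0.0059] 0.01202059553179926
101.99453890074474 166.50356592904896
lid est 0.936782370034936 2.619293206650777
```

Request:
carry_out --steps "0 0 0 0 0 0 255;0 0 0 0 0 0 255;0 0 0 0 0 0 255;0 0 0 0 0 0 255;0 0 0 0 0 0 255;0 0 0 0 0 0 255"

```text
t: 21.25
tool_pos: [0.5177, -0.1878, 0.4244]
ee_rot: [3.142, 0.002, 1.477]
contact_force: [-2.5, 3.6, 5.2]
grip_width: 0.0116
grip_force: 31.5
```

Run:
```python
from h import *
o=observe(); print(o['t'],o['tool_pos'],o['contact_force'],abs(o['joint_velocities']).max(),o['grip_width'],o['grip_force'])
print(close_job())
```

```text
21.25 [ 0.51769371 -0.18778527  0.4243591 ] [-2.50144155  3.57070736  5.15523455] 0.001430563729798313 0.011601059444927203 31.533544063568115
the job is handed in; nothing more can be done
None
```

I handed the job in at 21.25 s with the plate seated over both pins and released, and the lid held still by its handle at about 0.93 rad; no verdict came back, so these are my own readings, and I viewed 13 pictures against the limit of 10.

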